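Charge the bead mill and hold its guarded run lever

ROBOT

A 6-joint arm with a two-finger parallel gripper is mounted at the origin on the work surface. World frame = base frame: x ahead of the robot, y to its left, z up, the work surface at z = 0. Lengths are in m, angles in rad, forces in N, time in s.
With the tool pointing down it reaches from about 0.3 to 0.95 m from the base axis. Payload 3.1 kg.
Tool frame: the origin (TCP) lies on the centre line of the jaws, within the pads' length; the fingertips stand 19 mm ahead of it and the grasp point (between the pads) is the TCP; z points along the fingers, y is the line along which they close (so a half turn about z gives the same grasp; the last joint's range is limited). The gripper opens to 85 mm and grips with 20 to 120 N. Pads are 22 mm wide; open, the fingers measure 114 mm over their backs; the gripper's body (76 mm by 85 mm) begins 54 mm behind the grasp point. The pads swing forward as they close: fully open they stand 13 mm farther back than shut.
Start: joints at [-1.319, 0.308, 1.634, -0, 1.2, -0.07], TCP at [0.198, -0.593, 0.25] pointing down, gripper open.
Joint ranges: [-3.06, 3.06], [-0.79, 1.96], [0.05, 2.63], [-1.19, 4.34], [0.05, 2.64], [-2.94, 2.94]. Speed limits (rad/s): [2.79, 2.79, 3.14, 3.14, 3.14, 3.14].

INTERFACE

Orientations are given as a rotation vector (axis times angle).
In Python, from plant import bot gives the robot as it stands.
- The arm moves only by the tool move_arm, never from a script. Its arguments are lists of equal length, an entry for each row: "claw": the finger opening in mm, from 0 to 85.4; "delta_pos": the shift along the world's x, y, z normalised to -1 to 1, where 1 is 0.025 m, a list of three; "yaw": the turn about the world's z normalised to -1 to 1, where 1 is 1.5 rad. In form: {"claw": [claw, ...], "delta_pos": [[x, y, z], ...], "yaw": [yaw, ...]}. A call has 1 to 12 rows; each row shifts and turns the commanded pose from where the row before left it; what a row does not reach is not made up. A row lasts 1/12 s, in which the tool goes at most 41.7 mm and 7.16 degrees, less where a joint would pass 70% of its speed; a pose out of reach is approached as far as the arm can. A call with a number of a shift or a turn outside -1 to 1 is refused whole. A call with a gripper value outside its range is refused whole. The fingers move at their own pace and stop on an object; the grip force is fixed at half the most. Time passes only in rows, so rows that do not move let the fingers close. It gives the time, the measured TCP pose, the force, the opening and the grip force at its end, in the units of the state.
- bot.state(): the state, without advancing time (a new reading comes with each control period).
- bot.grab_frame(name): name is "scene" or "top" or "wrist"; returns the picture (420x560x3 uint8, red, green, blue); there is no depth.
- bot.calibration(name): a dict with "fx", "fy", "cx", "cy" (pixels), "world_from_camera" (4x4, takes a point from camera to world coordinates). Camera axes: x right, y down, z forward; pixel columns grow to the right and rows downward; lengths in m; the calibration is good to about 2 mm. A picture is of the moment at which its call begins: read the wrist's pose just before it. calibration takes no time and is no camera call; for the wrist camera it gives the pose at the moment of the call.
- bot.hand_in(): hands the job in; it is judged then, once.
The state is a dict: "clock": time; "joints": joint angles; "joint_velocities": joint speeds; "tau": joint torques, N m; "eef_pos": TCP position; "eef_rot": TCP orientation; "ft_force": force on the tool from outside, world axes, zero at the start; "wrist_torque": the same for the moment, N m; "opening": finger opening in m; "grip_force": force on a finger pad.
Only numpy, scipy, OpenCV 4.12 (cv2) and the standard library are available. Lean on these libraries where they do the work, as an engineer would, in place of code of your own. Each camera call takes 0.05 s, during which the arm holds its last target. There are 200 camera calls.

TASK

Tip all five grinding balls from the pouring tray through the funnel into the mill's clear tube, and set the empty tray back down upright on the table. Then flip the red safety catch right over, away from the lever, and only after that pull the run lever forward to its stop and keep it there: the program finishes while the gripper is still holding the lever at the stop. Leave the jars, the figurine and the other things on the table where they are.

Things in the scene. Friction and masses are not known exactly. Their poses are not given: they have to be found in the camera images.
- mill: Bead mill, bolted down: blue base 150 x 150 x 30 mm; on its centre a clear upright grinding tube (46 mm outside, 40 inside, top 98 mm above the table), in its mouth a fixed wide steel funnel (128 mm across the rim, spout 32 mm inside). A motor pod (+y side, up to 75 mm) and a thin post (-y side, up to 123 mm) stand under the funnel. Origin: centre of the underside, on the tube's axis.
- tube_floor (a point): Centre of the inner floor of the grinding tube, 33 mm above the table.
- funnel_rim (a point): Centre of the funnel's open mouth, at rim height (146 mm above the table).
- tray: Loose aluminium pouring tray with the balls in it, about 0.16 kg, x from -52 to 56 mm, 72 mm wide, walls 30 mm high. Origin: centre of the underside; z up. At its +x end, in place of a wall, the floor ramps up at 28 degrees to a pouring lip (edge 56 mm from the origin, 27 mm up): level, it keeps the balls; with the +x end tipped down by 50 to 60 degrees they roll out over the lip.
- tray_handle (a point): Middle of the tray's wooden cross handle: a square bar, 14 x 14 mm, along the tray's y axis, its centre 86 mm above the underside over the tray's origin, free for 66 mm between two thin side straps.
- lever_box: Run-lever box of the mill, bolted down: grey box 150 (x) x 160 (y) x 50 mm; origin: centre of the underside. Its front is -x. On top, in the middle, stands the run lever; in front of the lever lies the red safety catch, hinged at the box's -y side on a small dark pedestal (top at 100 mm height).
- lever (a joint): Run lever, rad: 0 at rest (leaning 0.25 rad back, to the box's +x), 0.70 at its stop (leaning 0.45 rad to the front, the box's -x). A spring returns it as soon as it is let go; pulling at the handle takes about 2.5 N at rest and 6 N at the stop. The closed catch blocks it after about 0.1 rad.
- lever_handle (a point): Middle of the lever's black grip: a round bar 16 mm thick along the box's y axis, 120 mm from the lever's hinge, about 171 mm above the table at rest. It is carried at its two ends by a steel fork on a single stem; between the fork's arms the bar is free for 62 mm along y and for 42 mm below it.
- lever_hinge (a point): Lever hinge, its axis along the box's y axis, 55 mm above the table and above the box's centre.
- catch (a joint): Safety catch, rad: 0 closed (its arm lies level, pointing to the box's +y, across the front of the lever), pi/2 upright, 2.4 flipped fully over to the box's -y side. Turns about the box's x axis; light friction (under 1 N at the knob) lets it stay where it is left. May start raised by up to 0.25 rad.
- catch_knob (a point): Centre of the yellow round knob (18 mm across, 16 mm long along the box's x axis) at the end of the red catch arm (8 mm thick along box x, 10 mm high), 85 mm from the catch hinge. A prong runs from the arm 48 mm towards the lever, 48 mm from the catch hinge.
- catch_hinge (a point): Catch hinge, 98 mm above the table, 46 mm in front (box -x) and 48 mm to the -y side of the box's centre.
- ball0_center (a point): Centre of a white ceramic grinding ball, 16 mm across, 12.5 g; at the start it lies in the tray.
- ball1_center (a point): Centre of a white ceramic grinding ball, 16 mm across, 12.5 g; at the start it lies in the tray.
- ball2_center (a point): Centre of a white ceramic grinding ball, 16 mm across, 12.5 g; at the start it lies in the tray.
- ball3_center (a point): Centre of a white ceramic grinding ball, 16 mm across, 12.5 g; at the start it lies in the tray.
- ball4_center (a point): Centre of a white ceramic grinding ball, 16 mm across, 12.5 g; at the start it lies in the tray.
- ink_jar: Dark jar with a teal lid, 66 mm across, 85 mm high; a bystander, not part of the job. Origin: centre of its underside.
- glaze_bowl: Small blue bowl, 76 mm across, 35 mm high; a bystander, not part of the job. Origin: centre of its underside.
- figurine: Blue bell-shaped ceramic lady, 94 mm across the foot, 145 mm high; a bystander, not part of the job. Origin: centre of its underside.
- water_jar: Glass jar with a red lid, 64 mm across, 80 mm high; a bystander, not part of the job. Origin: centre of its underside.
- brush: Flat, wide paint brush lying down, 190 mm long; a bystander, not part of the job. Origin: on its underside, about half way along.
- plaque: Round white painted plaque lying flat, 104 mm across, 11 mm thick; a bystander, not part of the job. Origin: centre of its underside.
- pigment_bottle: Amber bottle, 56 mm across, 120 mm high; a bystander, not part of the job. Origin: centre of its underside.
Not all that is in view belongs to the job. What is shaped like the tray but yellow is not meant.

How it is judged:
On the way, in this order (a step that is already met when the one before it is completed fails the run):
1. all five balls lie in the grinding tube (horizontal distance between each of ball0_center, ball1_center, ball2_center, ball3_center, ball4_center and tube_floor below 0.021 m and height (world z) of each of ball0_center, ball1_center, ball2_center, ball3_center, ball4_center below 0.098 m), for 0.2 s.
2. the safety catch is flipped over, the lever still at rest (value of joint catch above 1.8 rad and value of joint lever below 0.15 rad), for 0.2 s.
3. the lever is pulled to its stop (value of joint lever above 0.6 rad), for 0.2 s.
At the end, for the whole second after the job is handed in: All five balls in the tube (within 21 mm of its axis, below its top); tray upright (0.15 rad) on the table, still, clear of the lever box; catch past 1.7 rad; lever held by the fingers beyond 0.60 of its 0.70 rad with more than 1.5 N (all of step 1 and angle between tray's own z axis and vertical below 0.15 rad and height (world z) of tray below 0.012 m and linear speed of tray below 0.02 m/s and value of joint catch above 1.7 rad and value of joint lever above 0.6 rad and contact force between the fingers and lever_box above 1.5 N and contact force between tray and lever_box below 0.2 N); the arm keeps its last pose, push and grip.
It fails at once if the lever is forced while the catch is not flipped (value of joint lever above 0.25 rad and value of joint catch below 1 rad).
It fails at once if a bystander is shoved aside by more than 40 mm (distance of any of ink_jar, glaze_bowl, figurine, water_jar, brush, plaque, pigment_bottle from where it was at the start of the episode above 0.04 m).
It fails at once if a bystander is knocked over (angle between any of ink_jar, glaze_bowl, figurine, water_jar, plaque, pigment_bottle's own z axis and vertical above 0.5 rad).
It also fails if it takes over 72 s, if anything falls off the work surface, if the arm or the gripper's body presses on something with over 40 N, if the wrist force passes 120 N, or if a joint passes its speed limit or range.

## Working session

There is one attempt and no reset: what is moved stays moved. The work goes in short steps, Python scripts to look and compute and a tool call to move; the robot and the scene stay as the last step left them, time stands still between calls to the robot, and variables do not carry over. Pictures are saved under pics/ and viewed, at most 10 in all, crops included, and the job is handed in when it is done.

Besides the shell and the picture viewer there is one more tool, called after "Request:" as name([rows], argument=value, ...), one row to a line, values as JSON. move_arm: Moves the arm, as the interface text tells. Its arguments: {"type":"object","properties":{"claw":{"type":"array"},"delta_pos":{"type":"array"},"yaw":{"type":"array"}},"required":["claw","delta_pos","yaw"]}

```bash
mkdir -p pics; cat > h.py <<'E'
import cv2,numpy as np
from plant import bot
def grab(n,f=None):
    c=bot.calibration(n); im=bot.grab_frame(n)[:,:,::-1].copy()
    if f: cv2.imwrite('pics/'+f,im)
    return im,c
def ray(c,u,v):
    T=np.array(c['world_from_camera']); d=T[:3,:3]@np.array([(u-c['cx'])/c['fx'],(v-c['cy'])/c['fy'],1]); return T[:3,3],d
def onz(c,u,v,z):
    o,d=ray(c,u,v); return o+d*(z-o[2])/d[2]
def proj(c,p):
    T=np.linalg.inv(np.array(c['world_from_camera'])); q=T[:3,:3]@np.array(p)+T[:3,3]
    return np.array([c['fx']*q[0]/q[2]+c['cx'],c['fy']*q[1]/q[2]+c['cy']])
def tri(c1,p1,c2,p2):
    A=[];b=[]
    for c,p in((c1,p1),(c2,p2)):
        o,d=ray(c,*p); d/=np.linalg.norm(d); M=np.eye(3)-np.outer(d,d); A.append(M); b.append(M@o)
    return np.linalg.solve(sum(A),sum(b))
E
python3 - <<'E'
from h import *
np.set_printoptions(precision=3,suppress=True)
a,c=grab('top','top.png'); b,d=grab('scene','scene.png')
print(c,d)
E
```

```text
{'fx': 407.7985196682723, 'fy': 407.7985196682723, 'cx': 271.52094153165064, 'cy': 206.48233308362524, 'world_from_camera': array([[ 0.024, -0.995,  0.092,  0.442],
       [-1.   , -0.024,  0.   , -0.003],
       [ 0.002, -0.092, -0.996,  1.277],
       [ 0.   ,  0.   ,  0.   ,  1.   ]])} {'fx': 546.5644610765241, 'fy': 546.5644610765241, 'cx': 284.1078717056165, 'cy': 219.52615833207904, 'world_from_camera': array([[-0.175,  0.819, -0.547,  1.552],
       [ 0.985,  0.152, -0.088,  0.149],
       [ 0.011, -0.554, -0.832,  1.638],
       [ 0.   ,  0.   ,  0.   ,  1.   ]])}
```

View pics/top.png

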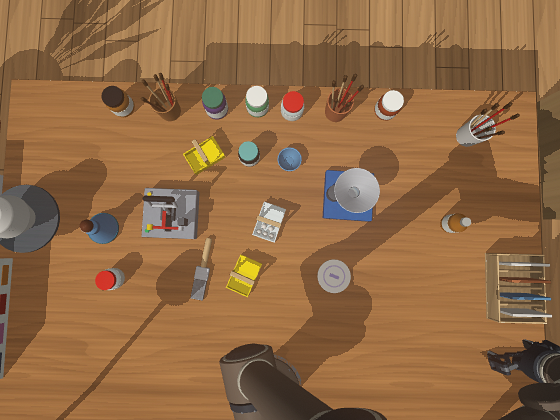

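View pics/scene.png

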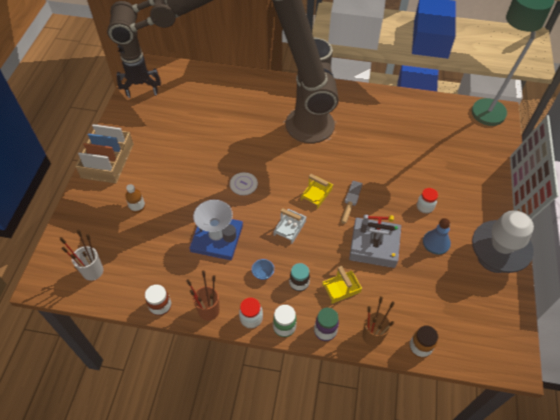

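The top view shows three tray-shaped things: a yellow one at (204,153), another yellow one at (243,275), and the aluminium one with white balls at (268,221). The aluminium tray is the one I want. The mill is at (350,195), with its funnel at (357,190). The lever box is at (170,213).

```bash
python3 - <<'E'
import cv2,numpy as np
a=cv2.imread('pics/top.png'); b=cv2.imread('pics/scene.png')
R=lambda i,x,y,w,h,s:cv2.resize(i[y:y+h,x:x+w],None,fx=s,fy=s,interpolation=cv2.INTER_CUBIC)
t=np.hstack([R(a,245,195,50,50,8),R(b,260,195,50,50,8)])
t=cv2.copyMakeBorder(t,0,0,0,0,0)
u=np.hstack([R(a,130,180,80,40,5),R(b,340,205,80,40,5)])
cv2.imwrite('pics/crop1.png',np.vstack([t[:, :800],u]))
E
```

```text
(no output)
```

View pics/crop1.png

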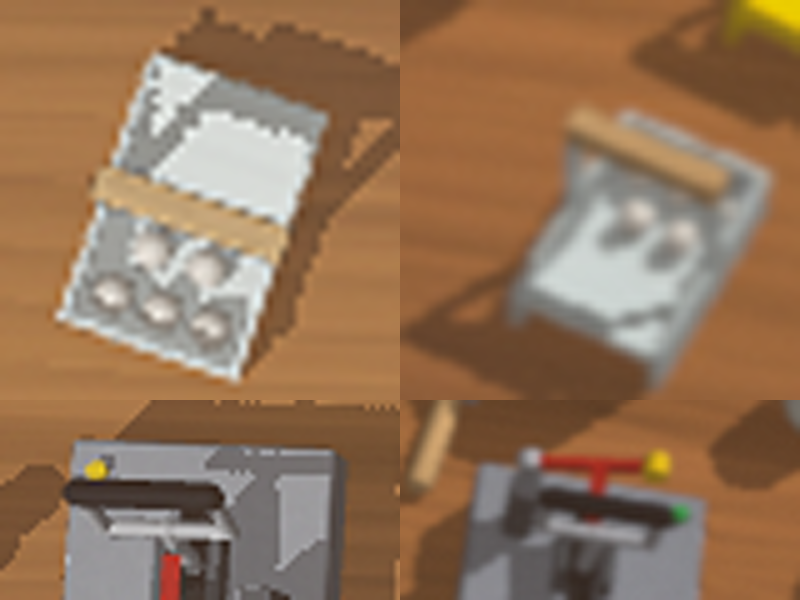

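```bash
python3 - <<'E'
import cv2,numpy as np
from h import *
np.set_printoptions(precision=4,suppress=True)
a=cv2.imread('pics/top.png'); b=cv2.imread('pics/scene.png')
R=lambda i,x,y,w,h,s:cv2.resize(i[y:y+h,x:x+w],(w*s,h*s),interpolation=cv2.INTER_CUBIC)
t=np.hstack([R(a,135,180,68,64,6),R(b,344,205,64,64,6)]); t2=np.hstack([R(a,318,163,68,64,3),R(b,185,198,64,64,3)])
cv2.imwrite('pics/crop2.png',np.vstack([t,np.hstack([t2,np.zeros((192,t.shape[1]-t2.shape[1],3),np.uint8)])]))
c=bot.calibration('top');d=bot.calibration('scene')
P=lambda x,y:(245+x/8-.5,195+y/8-.5)
e1=onz(c,*P(100,185),.09);e2=onz(c,*P(285,243),.09);print('handle',e1,e2,np.linalg.norm(e1-e2),(e1+e2)/2)
S=lambda x,y:(260+(x-400)/8-.5,195+y/8-.5)
print('tri',tri(c,P(100,185),d,S(725,178)),tri(c,P(285,243),d,S(578,122)))
for q in((150,55),(328,120)):print('lip',onz(c,*P(*q),.027))
for q in((60,318),(238,380)):print('back',onz(c,*P(*q),.03))
# funnel rim: bright circle
g=cv2.cvtColor(a,cv2.COLOR_BGR2HSV); m=((g[:,:,1]<45)&(g[:,:,2]>110)).astype(np.uint8); m[:, :325]=0;m[:,390:]=0;m[:160]=0;m[220:]=0
k=max(cv2.findContours(m,0,1)[0],key=cv2.contourArea); (u,v),r=cv2.minEnclosingCircle(k);print('rim',u,v,r,onz(c,u,v,.146),'r',r/407.8*1.13, onz(c,*cv2.fitEllipse(k)[0],.146))
E
```

```text
handle [0.5185 0.0388 0.09  ] [ 0.499 -0.029  0.09 ] 0.07062513928079729 [0.5087 0.0049 0.09  ]
tri [0.5181 0.0384 0.0969] [ 0.4988 -0.0289  0.0936]
lip [0.5731 0.0232 0.027 ]
lip [ 0.5497 -0.0459  0.027 ]
back [0.4712 0.0548 0.03  ]
back [ 0.4492 -0.0136  0.03  ]
rim 356.5 190.1666717529297 22.882646560668945 [ 0.5985 -0.2392  0.146 ] r 0.06340703926816063 [ 0.5991 -0.2393  0.146 ]
```

View pics/crop2.png

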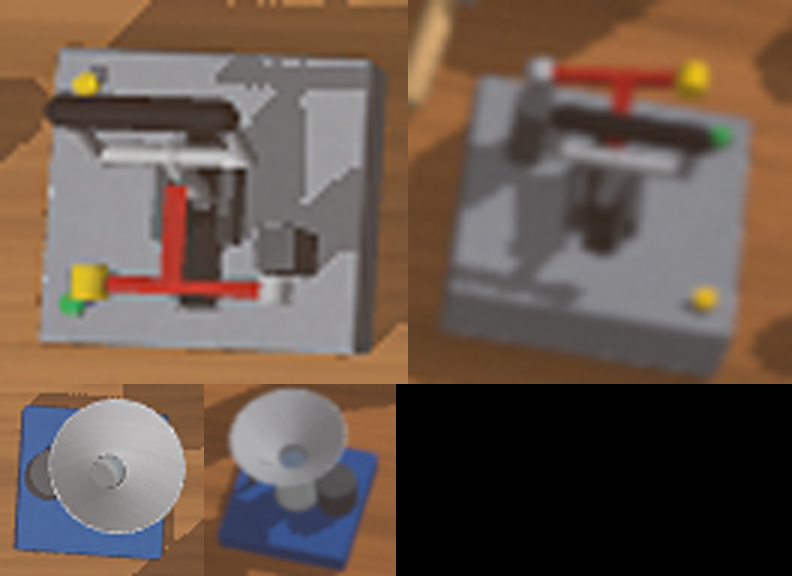

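The crop confirms the aluminium tray with five balls at its back, and its lip facing away from the robot. The catch is closed, with its knob at about (149,227) in the top view and its hinge at about (181,228). The box front faces the robot.

```bash
python3 - <<'E'
from h import *
from scipy.spatial.transform import Rotation as R
s=bot.state(); print(s['clock'],s['eef_pos'],R.from_rotvec(s['eef_rot']).as_matrix().round(3),s['opening'])
c=bot.calibration('top');d=bot.calibration('scene')
T=lambda x,y:(135+x/6-.5,180+y/6-.5); S=lambda x,y:(344+(x-408)/6-.5,205+y/6-.5)
np.set_printoptions(precision=4,suppress=True)
print('knob',tri(c,T(88,282),d,S(694,79)),onz(c,*T(88,282),.098+.0))
print('hinge',tri(c,T(275,291),d,S(542,70)),onz(c,*T(275,291),.098))
print('bar',tri(c,T(50,108),d,S(712,134)),tri(c,T(236,115),d,S(558,117)))
# box top corners z=.05
for q in((60,50),(368,60),(360,350),(42,340)): print(onz(c,*T(*q),.05))
E
```

```text
0.1 [ 0.19746742 -0.59221696  0.2491419 ] [[ 0.949  0.316 -0.001]
 [ 0.316 -0.949  0.002]
 [ 0.    -0.002 -1.   ]] 0.08578062982148069
knob [0.4839 0.3409 0.1236] [0.4847 0.3492 0.098 ]
hinge [0.4822 0.2572 0.1072] [0.4826 0.2591 0.098 ]
bar [0.5594 0.3448 0.1829] [0.559  0.2634 0.1758]
[0.6032 0.3838 0.05  ]
[0.602 0.228 0.05 ]
[0.4558 0.226  0.05  ]
[0.4569 0.3851 0.05  ]
```

Request:
move_arm([
  [0.48,0.92,0],
  [0.48,0.92,0],
  [0.48,0.92,0],
  [0.48,0.92,0],
  [0.48,0.92,0],
  [0.48,0.92,0],
  [0.48,0.92,0],
  [0.48,0.92,0],
  [0.48,0.92,0],
  [0.48,0.92,0],
  [0.48,0.92,0],
  [0.48,0.92,0],
], claw=[85,85,85,85,85,85,85,85,85,85,85,85], yaw=[-0.016,-0.016,-0.016,-0.016,-0.016,-0.016,-0.016,-0.016,-0.016,-0.016,-0.016,-0.016])

```text
clock: 1.1
eef_pos: [0.3417, -0.3154, 0.2498]
eef_rot: [-3.14, -0.051, 0.001]
ft_force: [1.0, -0.5, -0.1]
opening: 0.0854
grip_force: 0.0
```

Request:
move_arm([
  [0.48,0.92,0],
  [0.48,0.92,0],
  [0.48,0.92,0],
  [0.48,0.92,0],
  [0.48,0.92,0],
  [0.48,0.92,0],
  [0.48,0.92,0],
  [0.48,0.92,0],
  [0.48,0.92,0],
  [0.48,0.92,0],
  [0.48,0.92,0],
  [0.48,0.92,0],
], claw=[85,85,85,85,85,85,85,85,85,85,85,85], yaw=[-0.016,-0.016,-0.016,-0.016,-0.016,-0.016,-0.016,-0.016,-0.016,-0.016,-0.016,-0.016])

```text
clock: 2.1
eef_pos: [0.4857, -0.0396, 0.2498]
eef_rot: [3.116, -0.4, -0.001]
ft_force: [0.3, -0.2, 0.1]
opening: 0.0849
grip_force: 0.0
```

Request:
move_arm([
  [0.48,0.92,0],
  [0.48,0.92,0],
  [0,0,0],
  [0,0,0],
], claw=[85,85,85,85], yaw=[-0.016,-0.016,0,0])

```text
clock: 2.43
eef_pos: [0.5095, 0.006, 0.2497]
eef_rot: [3.106, -0.468, -0.002]
ft_force: [-0.4, 0.1, 1.1]
opening: 0.0852
grip_force: 0.0
```

```bash
python3 - <<'E'
from h import *
np.set_printoptions(precision=4,suppress=True)
from scipy.spatial.transform import Rotation as R
w,c=grab('wrist','w1.png'); s=bot.state(); print(s['clock'],s['eef_pos'],R.from_rotvec(s['eef_rot']).as_matrix().round(3)); print(np.array(c['world_from_camera']))
for p in ((.509,.005,.086),(.599,-.239,.146)): print(proj(c,p))
E
```

```text
2.4833 [0.5091 0.0052 0.2497] [[ 0.955 -0.296 -0.002]
 [-0.296 -0.955 -0.   ]
 [-0.001  0.001 -1.   ]]
[[-0.2952 -0.9123 -0.2837  0.5802]
 [-0.9554  0.282   0.0875 -0.0154]
 [ 0.0002  0.2969 -0.9549  0.3725]
 [ 0.      0.      0.      1.    ]]
[282.0912 186.9096]
[645.2217 -55.3187]
```

View pics/w1.png

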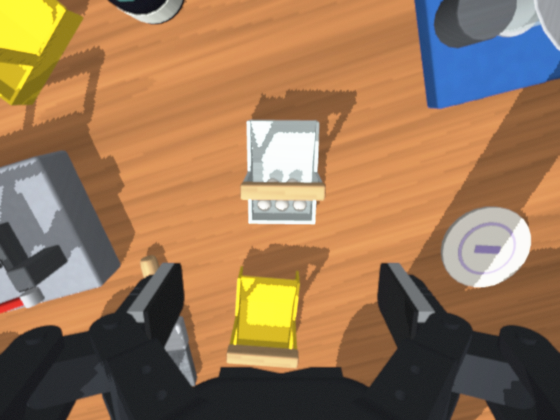

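The wrist view shows the tray's handle at (241..325, 191), level in the picture, so the yaw is right. The box is on the left, the mill at the upper right, and a yellow tray is nearer.

```bash
python3 - <<'E'
from h import *
np.set_printoptions(precision=4,suppress=True)
w=cv2.imread('pics/w1.png');c=bot.calibration('wrist')
a=onz(c,241,187,.093);b=onz(c,324.5,187,.093);print(c['fx'],a,b,(a+b)/2,np.linalg.norm(a-b))
for v in (183,191,199): print(onz(c,283,v,.093),onz(c,283,v,.086))
print(onz(c,248,121,.027),onz(c,319,122,.027),onz(c,249,223,.03),onz(c,316,223,.03))
E
```

```text
335.53747998511284 [0.5207 0.0374 0.093 ] [ 0.4994 -0.0311  0.093 ] [0.51   0.0031 0.093 ] 0.07174181939254769
[0.5134 0.0019 0.093 ] [0.5117 0.0024 0.086 ]
[0.5066 0.004  0.093 ] [0.5047 0.0045 0.086 ]
[0.4997 0.0061 0.093 ] [0.4977 0.0067 0.086 ]
[0.5691 0.0209 0.027 ] [ 0.547  -0.0468  0.027 ] [0.4666 0.0545 0.03  ] [ 0.4449 -0.0151  0.03  ]
```

Request:
move_arm([
  [-0.1,-0.04,-0.8],
  [0,0,-0.8],
  [0,0,-0.8],
  [0,0,-0.8],
  [0,0,-0.8],
  [0,0,-0.8],
  [0,0,-0.7],
  [0,0,-0.5],
  [0,0,-0.4],
  [0,0,-0.3],
  [0,0,-0.17],
  [0,0,0],
], claw=[85,85,85,85,85,85,85,85,85,85,85,85], yaw=[0,0,0,0,0,0,0,0,0,0,0,0])

```text
clock: 3.48
eef_pos: [0.5066, 0.0037, 0.0779]
eef_rot: [3.105, -0.474, -0.002]
ft_force: [-0.8, 0.8, -0.3]
opening: 0.085
grip_force: 0.0
```

Request:
move_arm([
  [0,0,0],
  [0,0,0],
  [0,0,0],
  [0,0,0],
  [0,0,0],
  [0,0,0],
  [0,0,0],
  [0,0,0],
], claw=[70,60,50,40,40,40,40,40], yaw=[0,0,0,0,0,0,0,0])

```text
clock: 4.15
eef_pos: [0.5083, 0.004, 0.0795]
eef_rot: [-3.106, 0.473, -0.004]
ft_force: [-0.1, 0.4, 5.8]
opening: 0.0729
grip_force: 70.5
```

Request:
move_arm([
  [0,0,0.2],
  [0,0,0.3],
  [0,0,0.5],
  [0,0,0.5],
  [0,0,0.3],
  [0,0,0.2],
  [0,0,0],
  [0,0,0],
  [0,0,0],
  [0,0,0],
], claw=[40,40,40,40,40,40,40,40,40,40], yaw=[0,0,0,0,0,0,0,0,0,0])

```text
clock: 4.98
eef_pos: [0.5064, 0.0041, 0.1277]
eef_rot: [3.106, -0.473, -0.003]
ft_force: [0.0, -0.6, -2.6]
opening: 0.0727
grip_force: 70.1
```

```bash
python3 - <<'E'
from h import *
w,c=grab('wrist'); b,d=grab('scene'); t,_=grab('top')
R=lambda i,x,y,w,h,s:cv2.resize(i[y:y+h,x:x+w],(w*s,h*s),interpolation=cv2.INTER_CUBIC)
cv2.imwrite('pics/lift.png',np.hstack([cv2.resize(w,(400,300)),R(b,240,160,100,75,4)]))
E
```

```text
(no output)
```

View pics/lift.png

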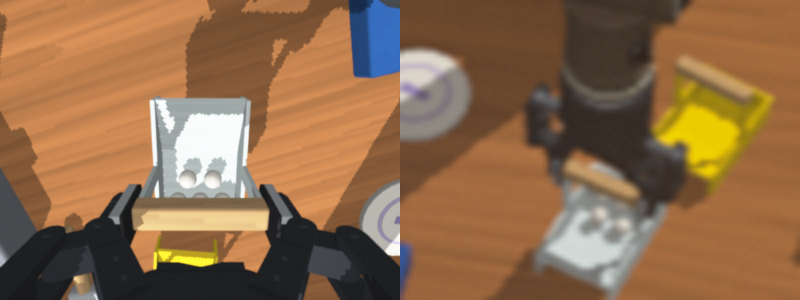

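The lift worked: the tray hangs level in the grip with the balls still at the back. Next I raise it and carry it over the near funnel rim.

Request:
move_arm([
  [0,0,0.3],
  [0,0,0.7],
  [0,0,0.9],
  [0,0,0.9],
  [0,0,0.9],
  [0.1,-0.2,0.7],
  [0.1,-0.4,0.4],
  [0.2,-0.6,0.1],
  [0.2,-0.8,0],
  [0.2,-0.9,0],
  [0.3,-1,0],
  [0.3,-1,0],
], claw=[40,40,40,40,40,40,40,40,40,40,40,40], yaw=[0,0,0,0,0,0,0,0,0,0,0,0])

```text
clock: 6.13
eef_pos: [0.5419, -0.1199, 0.2507]
eef_rot: [3.106, -0.472, -0.001]
ft_force: [0.9, 0.4, -2.3]
opening: 0.0726
grip_force: 70.4
```

Request:
move_arm([
  [0.3,-1,0],
  [0.2,-1,0],
  [0.2,-0.9,0],
  [0.2,-0.7,0],
  [0.1,-0.5,0],
  [0,-0.32,0],
  [0,0,0],
  [0,0,0],
  [0,0,0],
  [0,0,0],
  [0,0,0],
  [0,0,0],
], claw=[40,40,40,40,40,40,40,40,40,40,40,40], yaw=[0,0,0,0,0,0,0,0,0,0,0,0])

```text
clock: 7.13
eef_pos: [0.5672, -0.2281, 0.2512]
eef_rot: [-3.106, 0.471, -0.0]
ft_force: [-1.0, 0.1, -2.4]
opening: 0.0724
grip_force: 70.4
```

```bash
python3 - <<'E'
from h import *
w,c=grab('wrist'); b,d=grab('scene'); print(bot.state()['eef_pos'])
R=lambda i,x,y,w,h,s:cv2.resize(i[y:y+h,x:x+w],(w*s,h*s),interpolation=cv2.INTER_CUBIC)
cv2.imwrite('pics/over.png',np.hstack([cv2.resize(w,(400,300)),R(b,160,160,100,75,4)]))
E
```

```text
[ 0.56723883 -0.2283992   0.25117307]
```

View pics/over.png

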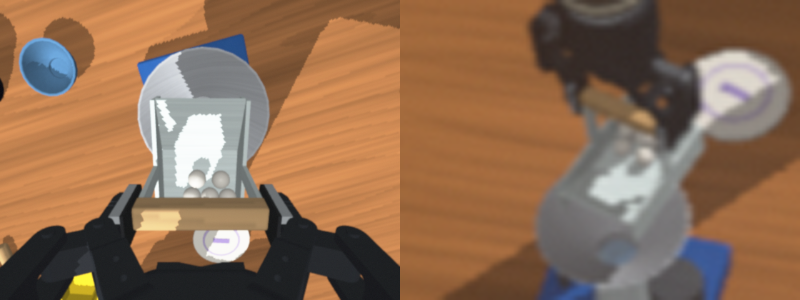

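Request:
move_arm([
  [0,0,-0.3],
  [0,0,-0.3],
  [0,0,-0.3],
  [0,0,-0.2],
  [0.14,-0.04,-0.08],
  [0.14,-0.04,-0.08],
  [0.14,-0.04,-0.08],
  [0.14,-0.04,-0.08],
  [0,0,0],
  [0,0,0],
  [0,0,0],
], claw=[40,40,40,40,40,40,40,40,40,40,40], yaw=[0,0,0,0,0,0,0,0,0,0,0])

```text
clock: 8.15
eef_pos: [0.5827, -0.2338, 0.2189]
eef_rot: [3.104, -0.473, 0.006]
ft_force: [-2.1, 0.4, 10.5]
opening: 0.0725
grip_force: 72.7
```

```bash
cat > tilt.py <<'E'
from h import *
import sys
# lip: bright/dark line; print predicted lip-corner pixels for tilts and the tray edge profile
w,c=grab('wrist',sys.argv[1]); s=bot.state(); P=np.array(s['eef_pos'])+[0,0,.008]
print(s['clock'],P-[0,0,.008],s['ft_force'])
e=np.array([.955,-.296,0]);n=np.array([.296,.955,0])
for t in range(0,75,10):
    a=np.radians(t); x=e*np.cos(a)-np.array([0,0,1])*np.sin(a); z=e*np.sin(a)+np.array([0,0,1])*np.cos(a)
    L=P+.056*x-.059*z; B=P-.052*x-.056*z
    print(t,proj(c,L+.036*n).round(),proj(c,L-.036*n).round(),'back',proj(c,B).round())
E
python3 tilt.py t1.png
```

```text
8.2 [ 0.58269318 -0.23383207  0.21895571] [-0.84257649 -0.16805298 10.19704258]
0 [210. 136.] [351. 136.] back [281. 320.]
10 [215. 155.] [347. 155.] back [281. 344.]
20 [218. 175.] [343. 175.] back [281. 369.]
30 [221. 195.] [341. 195.] back [281. 395.]
40 [223. 216.] [339. 216.] back [282. 422.]
50 [224. 238.] [338. 237.] back [282. 450.]
60 [224. 260.] [338. 259.] back [282. 479.]
70 [224. 282.] [338. 282.] back [282. 509.]
```

View pics/t1.png

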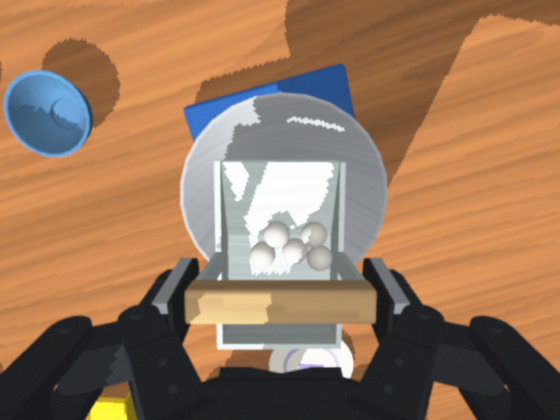

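The lip is at row 161 with corners at columns 216 and 346. That means the rim has already tipped the tray about 12°, and the balls are still in it. The tray turns in the grip, so I keep going.

Request:
move_arm([
  [0.17,-0.05,-0.12],
  [0.17,-0.05,-0.12],
  [0.17,-0.05,-0.12],
  [0.15,-0.045,-0.15],
  [0.15,-0.045,-0.15],
  [0.15,-0.045,-0.15],
  [0,0,0],
  [0,0,0],
  [0,0,0],
], claw=[40,40,40,40,40,40,40,40,40], yaw=[0,0,0,0,0,0,0,0,0])

```text
clock: 8.95
eef_pos: [0.6118, -0.2454, 0.2142]
eef_rot: [3.096, -0.472, 0.032]
ft_force: [-11.8, 1.6, 51.6]
opening: 0.0727
grip_force: 80.9
```

```bash
cat >> tilt.py <<'E'
g=cv2.cvtColor(w,cv2.COLOR_BGR2GRAY)
import sys
G=cv2.cvtColor(w,cv2.COLOR_BGR2HSV)
sob=np.abs(np.diff(g[100:280,235:325].astype(float).mean(1))); r=np.argsort(sob)[::-1][:6]; print('edge rows',[(int(k)+100,round(sob[k])) for k in r])
E
python3 tilt.py t2.png
```

```text
9.0 [ 0.61176837 -0.24538498  0.21420263] [-12.19244779   1.20114495  50.91283317]
0 [210. 138.] [350. 137.] back [281. 322.]
10 [215. 157.] [346. 156.] back [281. 346.]
20 [218. 177.] [342. 176.] back [281. 371.]
30 [220. 197.] [340. 197.] back [281. 397.]
40 [222. 218.] [338. 218.] back [282. 425.]
50 [223. 240.] [337. 239.] back [282. 453.]
60 [224. 262.] [337. 261.] back [282. 482.]
70 [223. 285.] [338. 284.] back [283. 511.]
edge rows [(201, 50), (200, 26), (202, 24), (152, 17), (176, 15), (153, 14)]
```

View pics/t2.png

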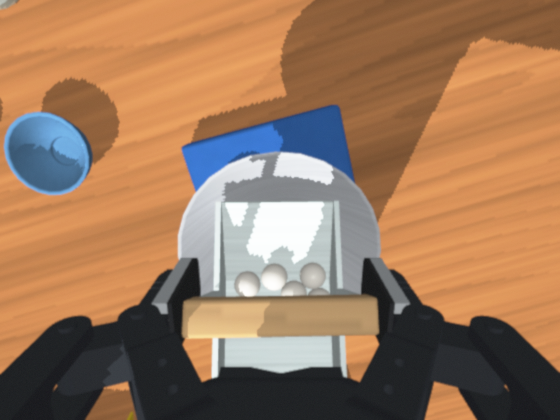

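The lip is at row 201 (214..343) and the bar has shifted to row 316. So the tray is riding up in the grip more than it is tilting. I'll measure that in the gripper's frame.

```bash
python3 - <<'E'
from h import *
from scipy.spatial.transform import Rotation as R
np.set_printoptions(precision=1,suppress=True)
s=bot.state();c=bot.calibration('wrist');Rt=R.from_rotvec(s['eef_rot']).as_matrix();p=np.array(s['eef_pos'])
def tool(u1,u2,v,w):
    o,d=ray(c,(u1+u2)/2,v); return Rt.T@(o+d*c['fx']*w/(u2-u1)-p)*1000
print('t1 bar',tool(185.5,376.5,284,.072),'lip',tool(216,346,161,.072),'rim',tool(180,387,195,.128))
print('t2 bar',tool(182.5,379,297,.072),'lip',tool(214.5,343,201,.072),'rim',tool(178,381,250,.128))
print(p,Rt)
E
```

```text
t1 bar [  7.2  -0.2 -11.1] lip [41.  -0.1 61.6] rim [17.2  1.5 76.8]
t2 bar [  4.5  -0.3 -15.6] lip [19.3 -1.3 57.1] rim [-17.1  -1.   70.5]
[ 0.6 -0.2  0.2] [[ 1.  -0.3  0. ]
 [-0.3 -1.  -0. ]
 [ 0.   0.  -1. ]]
```

The tilt is 24°. The tray's front foot corners now bear on the funnel's far wall, and I pressed too far down. I'll ease up and back off a little, then pivot forward about those corners.

Request:
move_arm([
  [0,0,0.3],
  [-0.1,0.03,0.3],
  [-0.16,0.05,0],
  [-0.16,0.05,0],
  [0,0,0],
  [0,0,0],
], claw=[40,40,40,40,40,40], yaw=[0,0,0,0,0,0])

```text
clock: 9.5
eef_pos: [0.5972, -0.2398, 0.2137]
eef_rot: [3.1, -0.473, 0.014]
ft_force: [-1.2, -4.8, 10.5]
opening: 0.0727
grip_force: 77.2
```

Request:
move_arm([
  [0.12,-0.04,0],
  [0.12,-0.04,0],
  [0.12,-0.04,0],
  [0.12,-0.04,0],
  [0.12,-0.04,0],
  [0.12,-0.04,0],
  [0,0,0],
  [0,0,0],
], claw=[40,40,40,40,40,40,40,40], yaw=[0,0,0,0,0,0,0,0])

```text
clock: 10.17
eef_pos: [0.6115, -0.2453, 0.2141]
eef_rot: [3.101, -0.471, -0.003]
ft_force: [-9.1, -4.4, 17.8]
opening: 0.0727
grip_force: 77.9
```

```bash
cat > t3.py <<'E'
from h import *
import sys
from scipy.spatial.transform import Rotation as R
w,c=grab('wrist',sys.argv[1]); s=bot.state()
g=cv2.cvtColor(w,cv2.COLOR_BGR2GRAY).astype(float)
sob=np.diff(g[100:300,250:310].mean(1)); r=np.argsort(-abs(sob))[:8]; print('edge rows',[(int(k)+100,round(sob[k])) for k in r])
# bar: wood colour columns
H=cv2.cvtColor(w,cv2.COLOR_BGR2HSV)
hb=((H[:,:,0]>10)&(H[:,:,0]<25)&(H[:,:,1]>60)&(H[:,:,2]>90))[260:350,200:360].mean(1); rr=np.where(hb>.9)[0]+260; print('bar rows',rr.min() if len(rr) else None,rr.max() if len(rr) else None)
# balls: blobs near white, low saturation, round
q=cv2.HoughCircles(cv2.medianBlur(cv2.cvtColor(w,cv2.COLOR_BGR2GRAY),3),cv2.HOUGH_GRADIENT,1,14,param1=80,param2=14,minRadius=7,maxRadius=16)
print('circles',[] if q is None else [tuple(x.astype(int)) for x in q[0] if 150<x[0]<400 and 120<x[1]<340])
print(s['clock'],s['eef_pos'],s['ft_force'])
E
python3 t3.py t3.png
```

```text
edge rows [(204, 50), (295, -43), (296, -38), (149, 30), (205, 29), (177, -25), (150, 24), (148, 24)]
bar rows 298 334
circles [(np.int64(248), np.int64(287), np.int64(13)), (np.int64(315), np.int64(276), np.int64(11)), (np.int64(271), np.int64(282), np.int64(15)), (np.int64(294), np.int64(292), np.int64(11))]
10.2167 [ 0.61143653 -0.24532808  0.21409597] [-8.38559708 -4.57170723 17.59767532]
```

Request:
move_arm([
  [-0.2,0.06,0],
  [-0.2,0.06,0],
  [-0.2,0.06,0],
], claw=[70,70,70], yaw=[0,0,0])

```text
clock: 10.47
eef_pos: [0.5993, -0.2415, 0.2131]
eef_rot: [3.1, -0.472, 0.011]
ft_force: [1.5, -6.2, 6.6]
opening: 0.0726
grip_force: 77.1
```

Request:
move_arm([
  [0,0,0],
  [0,0,0],
  [0,0,0],
], claw=[71.5,71.5,71.5], yaw=[0,0,0])

```text
clock: 10.72
eef_pos: [0.5999, -0.2418, 0.2132]
eef_rot: [3.1, -0.473, 0.013]
ft_force: [-0.3, -6.5, 8.7]
opening: 0.0726
grip_force: 77.3
```

Request:
move_arm([
  [0,0,0],
  [0,0,0],
], claw=[72.3,72.3], yaw=[0,0])

```text
clock: 10.88
eef_pos: [0.6, -0.2418, 0.2133]
eef_rot: [3.1, -0.473, 0.013]
ft_force: [0.6, -4.9, 8.9]
opening: 0.073
grip_force: 77.3
```

Request:
move_arm([
  [0,0,0],
  [0,0,0],
], claw=[72.6,72.6], yaw=[0,0])

```text
clock: 11.05
eef_pos: [0.6, -0.2418, 0.2132]
eef_rot: [3.1, -0.473, 0.013]
ft_force: [0.1, -5.5, 8.9]
opening: 0.0725
grip_force: 67.6
```

Request:
move_arm([
  [0,0,0],
  [0,0,0],
], claw=[73,73], yaw=[0,0])

```text
clock: 11.22
eef_pos: [0.5999, -0.2418, 0.2131]
eef_rot: [3.1, -0.472, 0.012]
ft_force: [-0.8, -5.7, 9.6]
opening: 0.0733
grip_force: 48.2
```

Request:
move_arm([
  [0,0,0],
  [0,0,0],
], claw=[73.3,73.3], yaw=[0,0])

```text
clock: 11.38
eef_pos: [0.5992, -0.2414, 0.2128]
eef_rot: [3.1, -0.472, 0.009]
ft_force: [-1.2, -4.9, 9.2]
opening: 0.0733
grip_force: 33.9
```

The grip force can be set finely through the opening, so I'll lighten it to ease the pivot and then push forward.

Request:
move_arm([
  [0,0,-0.1],
  [0,0,0],
  [0.12,-0.04,0],
  [0.12,-0.04,0],
  [0.12,-0.04,0],
  [0.12,-0.04,0],
  [0,0,0],
  [0,0,0],
], claw=[73.5,73.5,73.5,73.5,73.5,73.5,73.5,73.5], yaw=[0,0,0,0,0,0,0,0])

```text
clock: 12.05
eef_pos: [0.6113, -0.2452, 0.2129]
eef_rot: [3.101, -0.472, 0.009]
ft_force: [-5.2, -3.5, 17.5]
opening: 0.0734
grip_force: 24.9
```

```bash
python3 t3.py t4.png
```

```text
edge rows [(298, -47), (206, 47), (205, 31), (297, -31), (150, 28), (149, 26), (178, -24), (151, 20)]
bar rows 300 337
circles [(np.int64(318), np.int64(270), np.int64(13)), (np.int64(294), np.int64(286), np.int64(13)), (np.int64(270), np.int64(276), np.int64(13)), (np.int64(248), np.int64(290), np.int64(13)), (np.int64(319), np.int64(298), np.int64(14))]
12.1 [ 0.61125807 -0.24522407  0.21289465] [-4.62258788 -3.23316946 17.3440491 ]
```

Pushing on the cone slides instead of tilting. A better fulcrum is the outside of the near rim against the front edges of the tray's side walls, because there the push is horizontal and the lip already overhangs the funnel. I'll firm the grip, lift, back out and set up there.

Request:
move_arm([
  [-0.1,0.03,0],
  [-0.1,0.03,0.2],
  [0,0,0.4],
  [0,0,0.5],
  [0,0,0.5],
  [-0.3,0.09,0],
  [-0.6,0.19,0],
  [-0.8,0.25,0],
  [-0.8,0.25,0],
  [-0.6,0.18,0],
  [-0.28,0.09,0],
  [0,0,0],
], claw=[60,60,60,60,60,60,60,60,60,60,60,60], yaw=[0,0,0,0,0,0,0,0,0,0,0,0])

```text
clock: 13.1
eef_pos: [0.5184, -0.2136, 0.2474]
eef_rot: [-3.105, 0.473, 0.003]
ft_force: [-0.4, 0.7, -2.3]
opening: 0.0726
grip_force: 70.0
```

```bash
python3 t3.py t5.png
```

```text
edge rows [(297, -48), (202, 41), (296, -33), (203, 23), (201, 22), (298, -19), (295, -10), (259, -10)]
bar rows 299 337
circles [(np.int64(262), np.int64(271), np.int64(13)), (np.int64(282), np.int64(253), np.int64(10)), (np.int64(298), np.int64(271), np.int64(15)), (np.int64(315), np.int64(287), np.int64(15)), (np.int64(320), np.int64(258), np.int64(11))]
13.15 [ 0.51984901 -0.21420745  0.24776428] [ 1.15985355  0.39621122 -2.97364982]
```

Request:
move_arm([
  [0,0,-0.3],
  [0,0,-0.4],
  [0,0,-0.3],
  [0.2,-0.06,0],
  [0.2,-0.06,0],
  [0.2,-0.06,0],
  [0.16,-0.05,0],
  [0.16,-0.05,0],
  [0.16,-0.05,0],
  [0,0,0],
  [0,0,0],
], claw=[60,60,60,60,60,60,60,60,60,60,60], yaw=[0,0,0,0,0,0,0,0,0,0,0])

```text
clock: 14.07
eef_pos: [0.5452, -0.222, 0.2223]
eef_rot: [-3.104, 0.473, 0.011]
ft_force: [-5.1, 2.8, -0.2]
opening: 0.0729
grip_force: 70.4
```

```bash
python3 t3.py t6.png
```

```text
edge rows [(298, -30), (217, 26), (218, 15), (297, -12), (103, -10), (216, 9), (104, -9), (288, -6)]
bar rows 301 337
circles [(np.int64(320), np.int64(256), np.int64(11)), (np.int64(269), np.int64(278), np.int64(11)), (np.int64(293), np.int64(266), np.int64(12)), (np.int64(317), np.int64(282), np.int64(11)), (np.int64(288), np.int64(229), np.int64(15)), (np.int64(275), np.int64(132), np.int64(15)), (np.int64(346), np.int64(225), np.int64(13))]
14.1167 [ 0.54518799 -0.22197191  0.2222962 ] [-5.91440052  2.657646    0.06562087]
```

The rim now tilts the tray cleanly: the lip has moved to row 217 and the push is only about 6 N. I continue slowly.

Request:
move_arm([
  [0.15,-0.045,0],
  [0.15,-0.045,0],
  [0.15,-0.045,0],
  [0,0,0],
  [0.15,-0.045,0],
  [0.15,-0.045,0],
  [0,0,0],
  [0,0,0],
], claw=[60,60,60,60,60,60,60,60], yaw=[0,0,0,0,0,0,0,0])

```text
clock: 14.78
eef_pos: [0.5639, -0.2278, 0.2225]
eef_rot: [-3.104, 0.473, 0.011]
ft_force: [-5.7, 1.7, 1.3]
opening: 0.0728
grip_force: 69.9
```

```bash
python3 t3.py t7.png
```

```text
edge rows [(241, 33), (298, -30), (240, 30), (297, -13), (106, 12), (242, 11), (107, 9), (132, -7)]
bar rows 301 340
circles [(np.int64(290), np.int64(151), np.int64(15)), (np.int64(274), np.int64(157), np.int64(11))]
14.8333 [ 0.56393015 -0.22777286  0.22256203] [-5.33249255  0.9709989   0.87688766]
```

Request:
move_arm([
  [0.15,-0.045,0],
  [0.15,-0.045,0],
  [0.15,-0.045,0],
  [0.15,-0.045,0],
  [0,0,0],
  [0,0,0],
  [0,0,0],
  [0,0,0],
  [0,0,0],
  [0,0,0],
], claw=[60,60,60,60,60,60,60,60,60,60], yaw=[0,0,0,0,0,0,0,0,0,0])

```text
clock: 15.67
eef_pos: [0.58, -0.2328, 0.2236]
eef_rot: [-3.106, 0.473, 0.005]
ft_force: [-5.1, 0.8, 1.8]
opening: 0.0728
grip_force: 69.5
```

```bash
python3 t3.py t8.png; python3 - <<'E'
from h import *
w=cv2.imread('pics/t8.png'); b,d=grab('scene','s8.png'); t,_=grab('top','o8.png'); w7=cv2.imread('pics/t7.png')
R=lambda i,x,y,w,h,s:cv2.resize(i[y:y+h,x:x+w],(w*s,h*s),interpolation=cv2.INTER_CUBIC)
cv2.imwrite('pics/m8.png',np.vstack([np.hstack([w[70:340,150:410],cv2.resize(w7[70:340,150:410],(260,270)),R(b,170,180,86,90,3)]),np.hstack([R(b,180,190,65,75,4),R(t,310,160,100,75,4)[:, :518]])[:, :778]]) if 0 else np.vstack([np.hstack([w[70:340,150:410],w7[70:340,150:410],R(b,170,180,86,90,3)]),np.hstack([R(b,190,195,75,75,4),R(t,310,150,119,75,4)])[:, :776 if False else 776].copy() if False else np.hstack([R(b,190,195,75,75,4),R(t,310,150,120,75,4)])[:, :778]]))
E
```

```text
edge rows [(298, -22), (258, 21), (257, 16), (259, 12), (119, 10), (159, -9), (158, -9), (157, -9)]
bar rows 302 343
circles [(np.int64(275), np.int64(172), np.int64(14))]
15.7167 [ 0.57995593 -0.23281228  0.2236174 ] [-4.68858566  2.15612727  2.08336738]
```

View pics/m8.png

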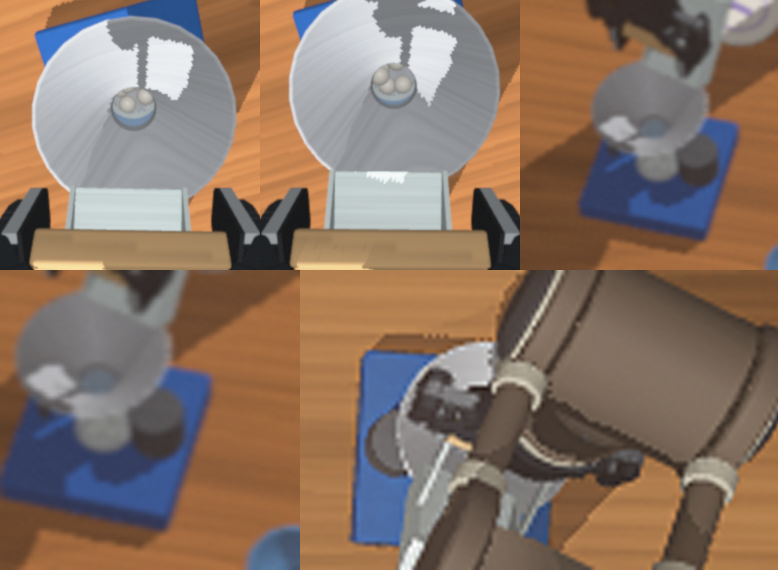

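The wrist crops show the balls down at the bottom of the spout, seen through the spout hole at about (275,172) in the wrist view. The tray is at about 54° with its visible floor empty, and the table around the mill is clear. Now I level the tray by hooking its bottom edges on the near rim and pulling back.

Request:
move_arm([
  [-0.05,0.02,0.2],
  [0,0,0.4],
  [0,0,0.2],
  [0.25,-0.07,0],
  [0.25,-0.07,0],
  [0.24,-0.07,0],
  [0,0,-0.3],
  [0,0,-0.3],
  [0,0,-0.2],
  [0,0,0],
], claw=[60,60,60,60,60,60,60,60,60,60], yaw=[0,0,0,0,0,0,0,0,0,0])

```text
clock: 16.65
eef_pos: [0.5979, -0.2375, 0.2212]
eef_rot: [-3.105, 0.473, 0.002]
ft_force: [0.1, 0.9, -1.3]
opening: 0.0727
grip_force: 70.0
```

Request:
move_arm([
  [-0.2,0.06,0.06],
  [-0.2,0.06,0.06],
  [-0.2,0.06,0.06],
  [-0.2,0.06,0.06],
  [-0.2,0.06,0.06],
  [-0.2,0.06,0.06],
  [-0.2,0.06,0.04],
  [-0.2,0.06,0],
  [-0.2,0.06,-0.02],
  [-0.2,0.06,-0.04],
  [0,0,0],
  [0,0,0],
], claw=[60,60,60,60,60,60,60,60,60,60,60,60], yaw=[0,0,0,0,0,0,0,0,0,0,0,0])

```text
clock: 17.65
eef_pos: [0.5474, -0.2223, 0.2307]
eef_rot: [-3.105, 0.473, 0.002]
ft_force: [0.3, -0.0, -1.5]
opening: 0.0727
grip_force: 71.1
```

```bash
python3 t3.py t9.png
```

```text
edge rows [(246, 33), (247, 24), (245, 19), (298, -14), (232, -12), (231, -10), (107, -8), (248, 8)]
bar rows 302 341
circles [(np.int64(290), np.int64(134), np.int64(15)), (np.int64(273), np.int64(134), np.int64(9))]
17.7 [ 0.54788303 -0.22254546  0.23096079] [ 0.00605539 -0.18074303 -2.19054512]
```

Request:
move_arm([
  [0,0,0.3],
  [0,0,0.3],
  [0.4,-0.12,0],
  [0.5,-0.16,0],
  [0.5,-0.16,0],
  [0.28,-0.08,0],
  [0,0,-0.4],
  [0,0,-0.4],
  [0,0,-0.3],
  [0,0,-0.2],
  [0,0,0],
], claw=[60,60,60,60,60,60,60,60,60,60,60], yaw=[0,0,0,0,0,0,0,0,0,0,0])

```text
clock: 18.62
eef_pos: [0.5948, -0.239, 0.2207]
eef_rot: [3.1, -0.472, 0.022]
ft_force: [2.4, -3.5, 17.0]
opening: 0.073
grip_force: 72.7
```

Request:
move_arm([
  [-0.2,0.06,0.03],
  [-0.2,0.06,0.03],
  [-0.2,0.06,0.03],
  [-0.2,0.06,0.03],
  [-0.2,0.06,0.03],
  [0,0,0],
  [0,0,0],
], claw=[60,60,60,60,60,60,60], yaw=[0,0,0,0,0,0,0])

```text
clock: 19.2
eef_pos: [0.5719, -0.232, 0.2252]
eef_rot: [3.099, -0.473, 0.033]
ft_force: [5.2, -4.1, 16.3]
opening: 0.0726
grip_force: 73.3
```

```bash
python3 t3.py t10.png
```

```text
edge rows [(223, 43), (222, 24), (224, 20), (144, -15), (143, -12), (145, -10), (116, 8), (146, -8)]
bar rows 303 340
circles [(np.int64(274), np.int64(169), np.int64(14)), (np.int64(288), np.int64(170), np.int64(15)), (np.int64(218), np.int64(236), np.int64(15))]
19.25 [ 0.57192591 -0.23200777  0.22523123] [ 4.89545753 -3.73039436 15.83327658]
```

Request:
move_arm([
  [-0.2,0.06,0.03],
  [-0.2,0.06,0.03],
  [-0.2,0.06,0],
  [-0.2,0.06,0],
  [-0.2,0.06,0],
  [-0.2,0.06,0],
  [-0.2,0.06,-0.05],
  [-0.2,0.06,-0.05],
  [0,0,0],
  [0,0,0],
], claw=[60,60,60,60,60,60,60,60,60,60], yaw=[0,0,0,0,0,0,0,0,0,0])

```text
clock: 20.08
eef_pos: [0.5298, -0.2179, 0.2224]
eef_rot: [3.102, -0.473, 0.023]
ft_force: [1.3, 0.6, 15.1]
opening: 0.0727
grip_force: 75.9
```

```bash
python3 t3.py t11.png
```

```text
edge rows [(297, -40), (169, 35), (296, -25), (170, 21), (298, -19), (168, 15), (295, -8), (171, 5)]
bar rows 299 344
circles [(np.int64(168), np.int64(284), np.int64(14))]
20.1333 [ 0.52985763 -0.21795521  0.22242493] [ 1.96272133  0.15194941 15.65433494]
```

The lip is now at row 169, so about 8° of tilt is left. Pressing on the table will level that. I carry the tray back near its old place and set it down.

Request:
move_arm([
  [0,0,0.5],
  [0,0,0.6],
  [-0.05,0,0.5],
  [-0.1,0.4,0],
  [-0.1,0.7,0],
  [-0.1,0.9,0],
  [-0.1,1,0],
  [-0.1,1,0],
  [-0.1,1,0],
  [-0.1,1,0],
  [-0.1,0.9,0],
  [-0.07,0.6,0],
], claw=[60,60,60,60,60,60,60,60,60,60,60,60], yaw=[0,0,0,0,0,0,0,0,0,0,0,0])

```text
clock: 21.13
eef_pos: [0.4998, -0.0259, 0.2548]
eef_rot: [-3.105, 0.471, 0.006]
ft_force: [0.6, 0.6, -1.4]
opening: 0.0723
grip_force: 74.4
```

Request:
move_arm([
  [0,0.4,0],
  [0,0,0],
  [0,0,-0.8],
  [0,0,-1],
  [0,0,-1],
  [0,0,-1],
  [0,0,-1],
  [0,0,-0.8],
  [0,0,-0.6],
  [0,0,0],
], claw=[60,60,60,60,60,60,60,60,60,60], yaw=[0,0,0,0,0,0,0,0,0,0])

```text
clock: 21.97
eef_pos: [0.4985, -0.0192, 0.0976]
eef_rot: [3.105, -0.474, -0.013]
ft_force: [-1.0, 0.7, -1.5]
opening: 0.0724
grip_force: 74.5
```

Request:
move_arm([
  [0,0,-0.3],
  [0,0,-0.2],
  [0,0,-0.2],
  [0,0,-0.15],
  [0,0,-0.15],
  [0,0,-0.1],
  [0,0,-0.1],
  [0,0,0],
  [0,0,0],
], claw=[60,60,60,60,60,60,60,60,60], yaw=[0,0,0,0,0,0,0,0,0])

```text
clock: 22.72
eef_pos: [0.5051, -0.0192, 0.0815]
eef_rot: [3.105, -0.471, 0.003]
ft_force: [-19.4, 2.5, 58.7]
opening: 0.0725
grip_force: 79.3
```

```bash
python3 t3.py t12.png
```

```text
edge rows [(298, -44), (178, 39), (179, 30), (177, 25), (297, -22), (176, 19), (283, -12), (282, -12)]
bar rows 301 344
circles []
22.7667 [ 0.50509167 -0.01914087  0.08149353] [-19.65017254   3.26822216  59.04028992]
```

Request:
move_arm([
  [0,0,0.25],
  [0,0,0.2],
  [0,0,0],
  [-0.2,0.06,0],
  [-0.2,0.06,0],
  [-0.2,0.06,-0.05],
  [-0.2,0.06,-0.05],
  [-0.2,0.06,-0.05],
  [-0.2,0.06,-0.05],
  [-0.2,0.06,0],
  [0,0,0],
], claw=[60,60,60,73,73.4,73.4,73.4,73.4,73.4,73.4,73.4], yaw=[0,0,0,0,0,0,0,0,0,0,0])

```text
clock: 23.68
eef_pos: [0.4654, -0.0077, 0.0774]
eef_rot: [-3.106, 0.473, 0.004]
ft_force: [-0.2, 0.4, 2.2]
opening: 0.0732
grip_force: 30.2
```

```bash
python3 t3.py t13.png
```

```text
edge rows [(296, -34), (297, -24), (158, 22), (168, 21), (169, 19), (278, -19), (159, 18), (295, -17)]
bar rows 298 344
circles []
23.7333 [ 0.46603065 -0.00790236  0.07765047] [-0.40099739 -0.64667237  2.26767497]
```

Request:
move_arm([
  [0,0,0],
  [0,0,0],
  [0,0,0],
  [0,0,0],
  [0,0,0],
  [0,0,0],
  [0,0,0],
  [0,0,0],
  [0,0,0],
  [0,0,0.3],
  [0,0,0.6],
  [0,0,1],
], claw=[74,74.5,75,76,78,80,85,85,85,85,85,85], yaw=[0,0,0,0,0,0,0,0,0,0,0,0])

```text
clock: 24.73
eef_pos: [0.4648, -0.008, 0.1241]
eef_rot: [3.106, -0.473, -0.009]
ft_force: [-1.0, -0.4, 0.7]
opening: 0.0849
grip_force: 0.0
```

Request:
move_arm([
  [0,0,1],
  [0,0,1],
  [0,0,1],
  [0,0,1],
  [0,0,0.8],
  [0,0,0],
  [0,0,0],
  [0,0,0],
], claw=[85,85,85,85,85,85,85,85], yaw=[0,0,0,0,0,0,0,0])

```text
clock: 25.4
eef_pos: [0.4665, -0.0081, 0.2447]
eef_rot: [3.106, -0.473, -0.002]
ft_force: [0.0, 0.3, -0.1]
opening: 0.085
grip_force: 0.0
```

```bash
python3 - <<'E'
from h import *
np.set_printoptions(precision=3,suppress=True)
w,c=grab('wrist','w14.png'); s=bot.state(); print(s['clock'],s['eef_pos'])
H=cv2.cvtColor(w,cv2.COLOR_BGR2HSV)
# tray: grey/white low saturation blob near centre
m=((H[:,:,1]<60)&(H[:,:,2]>100)).astype(np.uint8); m[:, :170]=0; m[:,390:]=0; m[270:]=0
n,l,st,ce=cv2.connectedComponentsWithStats(m)
for i in range(1,n):
    if st[i,4]>300:
        print(st[i],ce[i])
        k=cv2.findContours((l==i).astype(np.uint8),0,1)[0][0]; print(cv2.boxPoints(cv2.minAreaRect(k)))
        x,y,ww,hh,_=st[i]; 
        for q in((x,y),(x+ww,y)): print('lip',onz(c,*q,.027))
        for q in((x,y+hh),(x+ww,y+hh)): print('back',onz(c,*q,.03))
# expected pixels of level tray bar given positions
E
```

```text
25.45 [ 0.466 -0.008  0.244]
[ 240  132   78   68 4700] [279.515 165.626]
[[239.871 196.996]
 [241.977 131.709]
 [319.058 134.195]
 [316.952 199.482]]
lip [0.519 0.018 0.027]
lip [ 0.496 -0.056  0.027]
back [0.453 0.041 0.03 ]
back [ 0.429 -0.037  0.03 ]
[ 243  214   69   24 1449] [276.926 225.983]
[[242.707 235.479]
 [243.553 213.904]
 [311.292 216.56 ]
 [310.446 238.135]]
lip [0.436 0.044 0.027]
lip [ 0.414 -0.027  0.027]
back [0.411 0.052 0.03 ]
back [ 0.389 -0.019  0.03 ]
```

```bash
python3 - <<'E'
from h import *
np.set_printoptions(precision=4,suppress=True)
for f in ('w1.png','w14.png'):
    w=cv2.imread('pics/'+f); g=cv2.medianBlur(cv2.cvtColor(w,cv2.COLOR_BGR2GRAY),3)
    big=cv2.resize(g[120:245,230:330],None,fx=3,fy=3,interpolation=cv2.INTER_CUBIC)
    q=cv2.HoughCircles(big,cv2.HOUGH_GRADIENT,1,30,param1=100,param2=16,minRadius=18,maxRadius=32); print(f,[] if q is None else q[0].astype(int).tolist())
    print(' floor rows std',[(r,int(g[r,252:308].mean()),int(g[r,252:308].std())) for r in range(204,238,4)])
# knob now, arm away from box? two views
t,c=grab('top','o14.png'); b,d=grab('scene','s14.png')
def yel(im,x0,x1,y0,y1):
    H=cv2.cvtColor(im,cv2.COLOR_BGR2HSV); m=((H[:,:,0]>20)&(H[:,:,0]<35)&(H[:,:,1]>150)&(H[:,:,2]>120)).astype(np.uint8)
    k=np.zeros_like(m);k[y0:y1,x0:x1]=m[y0:y1,x0:x1]; n,l,st,ce=cv2.connectedComponentsWithStats(k); return [(ce[i],st[i,4]) for i in range(1,n) if st[i,4]>5]
A=yel(t,135,205,180,245);B=yel(b,340,410,200,270);print(A,B)
from itertools import product
for p,q in product(A,B): 
    X=tri(c,p[0],d,q[0]); print(X, proj(c,X)-p[0])
E
```

```text
w1.png []
 floor rows std [(204, 215, 29), (208, 204, 24), (212, 173, 7), (216, 139, 3), (220, 205, 11), (224, 186, 7), (228, 161, 4), (232, 162, 3), (236, 164, 2)]
w14.png []
 floor rows std [(204, 212, 4), (208, 215, 4), (212, 216, 3), (216, 198, 9), (220, 190, 7), (224, 173, 11), (228, 137, 5), (232, 160, 19), (236, 207, 35)]
[(array([148.8462, 193.7692]), np.int32(13)), (array([149.129 , 226.6129]), np.int32(31))] [(array([391.   , 217.875]), np.int32(24)), (array([393.    , 254.2857]), np.int32(7))]
[0.5633 0.3206 0.2312] [-2.3196  0.3319]
[0.5847 0.3657 0.0586] [ 0.442  -0.0685]
[0.4838 0.341  0.1222] [ 0.3914 -0.0702]
[ 0.4932  0.3938 -0.0849] [ 3.0904 -0.6022]
```

The tray stands level and empty behind the bar. The catch knob is at (0.484, 0.341, 0.122), raised about 0.28 rad, which fits its hinge and radius. I turn the gripper and move over the knob.

Request:
move_arm([
  [0.05,0.88,0.1],
  [0.05,0.88,0],
  [0.05,0.88,0],
  [0.05,0.88,0],
  [0.05,0.88,0],
  [0.05,0.88,0],
  [0.05,0.88,0],
  [0.05,0.88,0],
  [0.05,0.88,0],
  [0.05,0.88,0],
  [0.05,0.88,0],
  [0.05,0.88,0],
], claw=[85,80,70,60,50,44,44,44,44,44,44,44], yaw=[0.078,0.078,0.078,0.078,0.078,0.078,0.078,0.078,0.078,0.078,0.078,0.078])

```text
clock: 26.55
eef_pos: [0.4813, 0.2566, 0.2461]
eef_rot: [-2.672, -1.652, 0.005]
ft_force: [0.3, -1.0, 0.4]
opening: 0.044
grip_force: 0.0
```

Request:
move_arm([
  [0.04,0.88,0],
  [0.03,0.88,0],
  [0,0.88,0],
  [0,0.76,0],
  [0,0,0],
  [0,0,0],
  [0,0,0],
  [0,0,0],
], claw=[44,44,44,44,44,44,44,44], yaw=[0.078,0.078,0.078,0.078,0,0,0,0])

```text
clock: 27.22
eef_pos: [0.4836, 0.3397, 0.247]
eef_rot: [-2.225, -2.218, 0.003]
ft_force: [-0.0, 0.2, 0.2]
opening: 0.0442
grip_force: 0.0
```

```bash
cat > kn.py <<'E'
from h import *
np.set_printoptions(precision=4,suppress=True)
from scipy.spatial.transform import Rotation as R
w,c=grab('wrist','k1.png'); s=bot.state(); print(s['clock'],s['eef_pos'],R.from_rotvec(s['eef_rot']).as_matrix().round(3).tolist())
H=cv2.cvtColor(w,cv2.COLOR_BGR2HSV); m=((H[:,:,0]>20)&(H[:,:,0]<35)&(H[:,:,1]>150)&(H[:,:,2]>100)).astype(np.uint8)
n,l,st,ce=cv2.connectedComponentsWithStats(m)
print('exp',proj(c,(.4838,.341,.122)))
for i in range(1,n):
    if st[i,4]>40: print(st[i],ce[i],onz(c,*ce[i],.122))
r=(((H[:,:,0]<8)|(H[:,:,0]>172))&(H[:,:,1]>150)&(H[:,:,2]>70)).astype(np.uint8); n,l,st,ce=cv2.connectedComponentsWithStats(r)
for i in range(1,n):
    if st[i,4]>100: print('red',st[i],ce[i])
E
python3 kn.py
```

```text
27.2667 [0.4837 0.3397 0.2473] [[0.003, 1.0, -0.001], [1.0, -0.003, -0.001], [-0.001, -0.001, -1.0]]
exp [282.9665 201.0408]
[381 146  13  12 123] [386.7886 151.6667] [0.5604 0.3788 0.122 ]
[270 186  20  22 409] [279.1711 196.3496] [0.4809 0.3448 0.122 ]
[ 423  221  118  108 6261] [476.0402 271.8772] [0.643  0.2794 0.122 ]
[219 352   6  15  52] [221.75   357.7308] [0.4284 0.1934 0.122 ]
[142 368  26  29 428] [156.5117 382.7804] [0.3663 0.1651 0.122 ]
red [  40    0   81   58 3849] [81.7017 25.3645]
red [ 274  208   63   68 1382] [297.3719 236.6997]
```

Request:
move_arm([
  [-0.06,0.1,-0.8],
  [0,0,-0.9],
  [0,0,-0.9],
  [0,0,-0.8],
  [0,0,-0.6],
  [0,0,-0.5],
  [0,0,-0.4],
  [0,0,-0.1],
  [0,0,0],
], claw=[44,44,44,44,44,44,44,44,44], yaw=[0,0,0,0,0,0,0,0,0])

```text
clock: 28.02
eef_pos: [0.4822, 0.3428, 0.1222]
eef_rot: [-2.223, -2.22, 0.002]
ft_force: [-0.4, -0.2, -0.1]
opening: 0.0438
grip_force: 0.0
```

Request:
move_arm([
  [0,0,0],
  [0,0,0],
  [0,0,0],
  [0,0,0],
  [0,0,0],
  [0,0,0],
  [0,0,0],
], claw=[30,20,12,10,10,10,10], yaw=[0,0,0,0,0,0,0])

```text
clock: 28.6
eef_pos: [0.4825, 0.344, 0.1234]
eef_rot: [-2.222, -2.22, -0.002]
ft_force: [-2.5, 2.1, 2.9]
opening: 0.0146
grip_force: 59.9
```

Request:
move_arm([
  [0,-0.155,0.424],
  [0,-0.208,0.4],
  [0,-0.258,0.37],
  [0,-0.303,0.334],
  [0,-0.344,0.292],
  [0,-0.378,0.246],
  [0,-0.407,0.195],
  [0,-0.429,0.141],
], claw=[10,10,10,10,10,10,10,10], yaw=[0,0,0,0,0,0,0,0])

```text
clock: 29.27
eef_pos: [0.4817, 0.2803, 0.1835]
eef_rot: [-2.222, -2.219, 0.001]
ft_force: [-2.5, 3.4, -6.3]
opening: 0.0141
grip_force: 58.7
```

Request:
move_arm([
  [0,-0.443,0.084],
  [0,-0.45,0.027],
  [0,-0.45,-0.032],
  [0,-0.442,-0.089],
  [0,-0.427,-0.146],
  [0,-0.405,-0.199],
  [0,-0.376,-0.249],
  [0,-0.341,-0.295],
  [0,0,0],
  [0,0,0],
], claw=[10,10,10,10,10,10,10,10,10,10], yaw=[0,0,0,0,0,0,0,0,0,0])

```text
clock: 30.1
eef_pos: [0.481, 0.1936, 0.1621]
eef_rot: [2.221, 2.219, -0.012]
ft_force: [-7.5, -4.8, 9.7]
opening: 0.0119
grip_force: 63.9
```

```bash
python3 kn.py
```

```text
30.15 [0.481  0.1938 0.1622] [[0.0, 1.0, -0.004], [1.0, -0.0, -0.007], [-0.007, -0.004, -1.0]]
exp [291.6506 -87.8391]
[ 490   95   70  156 6383] [534.7362 167.6876] [0.6038 0.2377 0.122 ]
[ 257  235   43   48 1895] [278.5778 258.2401] [0.4782 0.1885 0.122 ]
[  62  254  144   89 6551] [118.3799 296.4511] [0.3888 0.1648 0.122 ]
[148 348  20  17 169] [158.9882 357.0651] [0.4069 0.1234 0.122 ]
red [ 269  119  122  116 5067] [316.0752 183.6655]
```

Request:
move_arm([
  [0,0,0],
  [0,0,0],
  [0,0,0],
  [0,0,0],
  [0,0,0.5],
  [0,0,0.9],
  [0,0,0.9],
  [0.3,0.4,0.4],
  [0.7,0.9,0],
  [0.8,1,0],
  [0.8,1,0],
  [0.5,1,0],
], claw=[20,30,40,44,44,44,44,44,44,44,44,44], yaw=[0,0,0,0,0,0,0,0,0,0,0,0])

```text
clock: 31.15
eef_pos: [0.562, 0.3062, 0.2282]
eef_rot: [2.221, 2.219, 0.002]
ft_force: [0.1, -0.1, 0.4]
opening: 0.0442
grip_force: 0.0
```

Request:
move_arm([
  [0,0.17,0],
  [0,0,0],
  [0,0,0],
], claw=[44,44,44], yaw=[0,0,0])

```text
clock: 31.4
eef_pos: [0.5593, 0.3092, 0.2272]
eef_rot: [2.221, 2.221, -0.004]
ft_force: [0.3, 0.0, -1.4]
opening: 0.0442
grip_force: 0.0
```

```bash
python3 kn.py; python3 - <<'E'
from h import *
np.set_printoptions(precision=4,suppress=True)
w=cv2.imread('pics/k1.png'); c=bot.calibration('wrist')
g=cv2.cvtColor(w,cv2.COLOR_BGR2HSV)
print('exp bar ends',proj(c,(.559,.343,.175)),proj(c,(.559,.264,.175)),'edges',proj(c,(.551,.305,.175)),proj(c,(.567,.305,.175)))
m=(g[:,:,2]<70).astype(np.uint8); m[260:]=0
n,l,st,ce=cv2.connectedComponentsWithStats(m)
for i in range(1,n):
    if st[i,4]>400: print(st[i],ce[i],onz(c,*ce[i],.171))
t,ct=grab('top'); s=bot.state()
A,d=grab('scene'); H=cv2.cvtColor(A,cv2.COLOR_BGR2HSV); k=((H[:,:,0]>20)&(H[:,:,0]<35)&(H[:,:,1]>150)&(H[:,:,2]>120)).astype(np.uint8); k[:,:330]=0
n,l,st,ce=cv2.connectedComponentsWithStats(k); print([ (ce[i],st[i,4]) for i in range(1,n) if st[i,4]>5]); print('exp knob',proj(d,(.4835,.2577-.0615,.098+.06)))
E
```

```text
31.45 [0.5591 0.3087 0.2273] [[0.001, 1.0, -0.001], [1.0, -0.001, -0.002], [-0.002, -0.001, -1.0]]
exp [173.348  166.9495]
[303 114  14  13 139] [309.3525 119.8849] [0.5766 0.3725 0.122 ]
[ 366  202  115  104 6236] [419.441  253.3428] [0.6611 0.2757 0.122 ]
[ 56 317  38  37 550] [ 72.4745 331.8455] [0.3894 0.2059 0.122 ]
[ 99 359  16  22 147] [107.0884 369.0748] [0.4116 0.1687 0.122 ]
[149 369  19  15 218] [159.8073 376.8532] [0.4551 0.1606 0.122 ]
[132 393  10  13  53] [136.8113 399.8302] [0.4324 0.1356 0.122 ]
red [171 263  19  41 397] [180.7859 280.9043]
red [226 307  14  18 217] [233.1659 315.5622]
exp bar ends [283.3231 181.608 ] [283.1248 308.7032] edges [269.1637 246.6515] [297.2813 246.6372]
[ 265  168   27   92 2369] [277.8134 214.2862] [0.5559 0.3231 0.171 ]
[188 178  64  19 910] [213.8198 187.2198] [0.5208 0.3389 0.171 ]
[(array([330.7059, 186.2353]), np.int32(17)), (array([353.8148, 202.4074]), np.int32(27)), (array([393.    , 254.2857]), np.int32(7)), (array([343.2359, 286.8016]), np.int32(640))]
exp knob [349.4759 205.1478]
```

The knob now shows at (354,202) in the scene view, close to where a flip of about 2.25 rad puts it. The black bar is centred on column 278 of the wrist view, so x is about 0.556. I go down and grip the lever.

Request:
move_arm([
  [-0.1,-0.15,-0.2],
  [0,0,-0.6],
  [0,0,-0.6],
  [0,0,-0.5],
  [0,0,-0.3],
  [0,0,-0.08],
  [0,0,0],
], claw=[44,44,44,44,44,44,44], yaw=[0,0,0,0,0,0,0])

```text
clock: 32.13
eef_pos: [0.5568, 0.3054, 0.1699]
eef_rot: [-2.222, -2.22, 0.003]
ft_force: [-0.2, 1.3, 0.5]
opening: 0.0443
grip_force: 0.0
```

Request:
move_arm([
  [0,0,0],
  [0,0,0],
  [0,0,0],
  [0,0,0],
  [0,0,0],
  [0,0,0],
  [0,0,0],
], claw=[30,20,12,10,10,10,10], yaw=[0,0,0,0,0,0,0])

```text
clock: 32.72
eef_pos: [0.5576, 0.3063, 0.1721]
eef_rot: [-2.223, -2.22, -0.002]
ft_force: [-2.5, -0.5, 5.5]
opening: 0.014
grip_force: 58.8
```

Request:
move_arm([
  [-0.23,0,0.05],
  [-0.24,0,0.05],
  [-0.24,0,0.02],
  [-0.24,0,0.02],
  [-0.24,0,0],
  [-0.24,0,0],
  [-0.24,0,-0.02],
  [-0.24,0,-0.02],
  [-0.24,0,-0.05],
  [-0.23,0,-0.05],
  [-0.23,0,-0.07],
  [-0.23,0,-0.07],
], claw=[10,10,10,10,10,10,10,10,10,10,10,10], yaw=[0,0,0,0,0,0,0,0,0,0,0,0])

```text
clock: 33.72
eef_pos: [0.4933, 0.3074, 0.1731]
eef_rot: [2.215, 2.215, 0.025]
ft_force: [6.7, -1.8, 14.0]
opening: 0.0142
grip_force: 60.9
```

Request:
move_arm([
  [-0.22,0,-0.09],
  [-0.22,0,-0.09],
  [-0.1,0,-0.04],
  [-0.1,0,-0.04],
  [0,0,0],
  [0,0,0],
  [0,0,0],
], claw=[10,10,10,10,10,10,10], yaw=[0,0,0,0,0,0,0])

```text
clock: 34.3
eef_pos: [0.4764, 0.3076, 0.1654]
eef_rot: [2.216, 2.216, 0.022]
ft_force: [6.2, -1.9, 9.4]
opening: 0.0138
grip_force: 62.3
```

```bash
python3 - <<'E'
from h import *
np.set_printoptions(precision=4,suppress=True)
s=bot.state();print(s['clock'],s['eef_pos'],s['ft_force'],s['opening'],s['grip_force'])
t,c=grab('top','o20.png');A,d=grab('scene','s20.png'); 
def yel(im,f): 
    H=cv2.cvtColor(im,cv2.COLOR_BGR2HSV); k=((H[:,:,0]>20)&(H[:,:,0]<35)&(H[:,:,1]>150)&(H[:,:,2]>120)).astype(np.uint8)
    n,l,st,ce=cv2.connectedComponentsWithStats(k); return [(ce[i],st[i,4]) for i in range(1,n) if st[i,4]>5 and f(ce[i])]
print(yel(t,lambda p:130<p[0]<230 and 170<p[1]<250),yel(A,lambda p:p[0]>335 and p[1]<260))
for a in (1.7,2,2.2,2.4):
    X=(.4835,.2577+.085*np.cos(a),.098+.085*np.sin(a)); print(a,proj(c,X),proj(d,X))
w,_=grab('wrist','w20.png')
E
```

```text
34.3 [0.4764 0.3076 0.1654] [ 6.2284 -1.919   9.398 ] 0.013844211966465281 62.33656704425812
[(array([148.8462, 193.7692]), np.int32(13)), (array([191.8421, 227.5263]), np.int32(38))] [(array([353.8 , 202.44]), np.int32(25)), (array([393.    , 254.2857]), np.int32(7))]
1.7 [178.011  226.5189] [365.669  203.1764]
2 [187.6406 226.8506] [357.9679 203.3036]
2.2 [193.6623 227.1151] [353.2266 204.1449]
2.4 [199.0398 227.3992] [349.0368 205.5433]
```

The catch sits at about 2.15 rad in both views, and the lever handle is at its stop position with about 6 N of spring pull. I add a small push for margin and then hand in.

Request:
move_arm([
  [-0.08,0,-0.04],
  [-0.08,0,-0.04],
  [0,0,0],
  [0,0,0],
  [0,0,0],
  [0,0,0],
], claw=[10,10,10,10,10,10], yaw=[0,0,0,0,0,0])

```text
clock: 34.95
eef_pos: [0.4755, 0.3077, 0.165]
eef_rot: [2.213, 2.214, 0.031]
ft_force: [9.9, -2.9, 10.6]
opening: 0.0142
grip_force: 62.5
```

```bash
python3 -c "
from plant import bot
s=bot.state();print(s['eef_pos'],s['ft_force'],s['grip_force'])
print(bot.hand_in())"
```

```text
[0.47549316 0.30768559 0.16501186] [ 9.89060066 -2.88006265 10.62334942] 62.529484033584595
the job is handed in; nothing more can be done
None
```

I handed the job in at about 35 s with the balls poured, the tray back level on the table, the catch flipped (about 2.15 rad) and the lever gripped at its stop; `hand_in()` gave no verdict, and I never counted all five balls in the tube: I saw three in the spout, with none in the tray, on the funnel or on the table.

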